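Catch two polished dice from the tumbler chute

ROBOT

A 7-joint arm with a two-finger parallel gripper is mounted at the origin on the work surface. World frame = base frame: x ahead of the robot, y to its left, z up, the work surface at z = 0. Lengths are in m, angles in degrees, forces in N, time in s.
With the tool pointing down it reaches from about 0.35 to 0.9 m from the base axis. Payload 19.9 kg.
Tool frame: the origin (TCP) lies at the very end of the fingers, on their centre line; the grasp point (between the pads) lies 19 mm behind it; z points along the fingers, y is the line along which they close (so a half turn about z gives the same grasp; the last joint's range is limited). The gripper opens to 94 mm and grips with 3 to 60 N. Pads are 16 mm wide; open, the fingers measure 119 mm over their backs; the gripper's body (75 mm by 177 mm) begins 78 mm behind the grasp point.
Start: joints at [-77.034, 23.915, -0.59, 92.452, 0.269, 63.638, -3.037], TCP at [0.165, 0.603, 0.205] pointing down, gripper open.
Joint ranges: [-161.28, 161.28], [-22.2, 115.67], [-73.04, 71.86], [3.21, 147.25], [-68.34, 248.33], [10.77, 114.83], [-161.83, 161.83]. Speed limits (degrees/s): [108.29, 108.29, 136.94, 136.94, 172.46, 172.46, 172.46].

INTERFACE

Orientations are given as a 3x3 rotation matrix whose columns are the frame's x, y, z axes.
In Python, from rig import readout, get_image, camera_info, order, search_frame, silhouettes, tip_of gives the robot as it stands.
- The arm moves only by the tool carry_out, never from a script. Its argument "motion" is a list that holds one entry, the list of rows, each a list of 7 numbers: the shift along the tool's x, y, z normalised to -1 to 1, where 1 is 0.12 m, then the turn, a rotation vector about the tool's x, y, z normalised to -1 to 1, where 1 is 360 degrees, then the gripper's target within -1 to 1 (fully open at 1, half-way at 0, shut at -1). A call has 1 to 12 rows; each row shifts and turns the commanded pose from where the row before left it, along the tool's axes as they then stand; what a row does not reach is not made up. A row lasts 1/8 s, in which the tool goes at most 62.5 mm and 10.7 degrees, less where a joint would pass 70% of its speed; a pose out of reach is approached as far as the arm can. A call with a number of a shift or a turn outside -1 to 1 is refused whole. A call with a gripper value outside its range is refused whole. The fingers move at their own pace and stop on an object; "newtons" is the grip in N (left out, the last holds). Time passes only in rows, so rows that do not move let the fingers close. It gives the time, the measured TCP pose, the force, the opening and the grip force at its end, in the units of the state.
- readout.observe(): the state, without advancing time (a new reading comes with each control period).
- get_image(name): name is "scene" or "top" or "wrist"; returns (picture, depth): 400x640x3 uint8, blue, green, red; 400x640 float32, m along the optical axis (not along the pixel's ray), 0 where there is no reading.
- camera_info(name): a dict with "vfov" (degrees; the focal length in pixels is half the picture's height over the tangent of half this angle, whatever the lens; pixels are square), "cx", "cy" (the principal point, pixels), "R" (3x3) and "t" (3): a world point X has camera coordinates R X + t; the wrist camera has in their place "tool_from_camera" (4x4, takes a point from camera to tool coordinates, whose origin is the TCP and whose axes are the flange's). Camera axes: x right, y down, z forward; pixel columns grow to the right and rows downward; lengths in m; the calibration is good to about 2 mm. A picture is of the moment at which its call begins: read the wrist's pose just before it. camera_info takes no time and is no camera call.
- order.close_job(): hands the job in; it is judged then, once.
Trained networks look in the newest picture that a camera, given by its name, has taken for a name from the list of things; names that differ only in an ending like _2 or _b are one class to them, and where a whole thing is asked for, a point or a joint stands for the part that bears it (a point fixed in the world has none). Each returns a list of dicts, best first, with "score" (0 to 1); they miss things now and then, are a little off and sometimes report something else, mostly with a low value. They report only what shows in the picture. A call takes as long as a camera call. They do not tell look-alikes from the thing itself.
- search_frame(camera, query): "uv" ([column, row] in pixels, amid what is visible of it).
- silhouettes(camera, query): "mask" (400x640 bool, what is visible of it) and "uv" ([column, row] in pixels, amid what is visible of it).
- tip_of(camera, query): "uv" ([column, row] in pixels: a listed point, or the origin of a listed thing).
The state is a dict: "t": time; "q": joint angles; "joint_vel": joint speeds; "tau": joint torques, N m; "position": TCP position; "tool_rot": TCP orientation; "force": force on the tool from outside, world axes, zero at the start; "ft_torque": the same for the moment, N m; "gripper_width": opening from 0.0 (shut) to 1.0 (fully open); "grasp_force": force on a finger pad.
Only numpy, scipy, OpenCV 4.12 (cv2) and the standard library are available. Lean on these libraries where they do the work, as an engineer would, in place of code of your own. Each camera call takes 0.05 s, during which the arm holds its last target. There are 200 camera calls.

TASK

Pick up the box-shaped walnut scoop by its handle, hold it level under the mouth of the tumbler's tilted chute and push the hanging paddle back with the scoop's front wall, so that the gate tips open and both horn dice slide off into the held scoop. Draw the scoop away and set it back down flat on the counter about where you found it, with both dice in it, and let go.

Things in the scene. Friction and masses are not known exactly. Their poses are not given: they have to be found in the camera images.
- scoop: Open-topped walnut box scoop, 130 mm long (x), 100 wide (y), 50 high, walls and floor 6 mm, 0.2 kg. Origin: centre of the underside of the 130 x 100 box (handle not counted). x points from the handle to the front wall (outer face at x = +65 mm), z up. Stands left or right in front of the chute, handle roughly towards the robot; a round bowl of like size stands on the other side.
- scoop_handle (a point): Point to grip on the scoop's handle, a straight walnut block 20 mm wide (scoop y), 61 mm long out from the middle of the rear wall (scoop x -65 to -126 mm), from 12 to 62 mm above the underside, 12 mm higher than the rim. This point: scoop x = -98 mm, z = 42 mm. Take it from above, fingers closing along scoop y.
- chute: Fixed wooden-drum tumbler with a straight brass chute sloping down at 35 degrees towards the robot, 38 mm wide inside, 150 long. Origin: on the counter straight below the gate's pivot at the chute's mouth. x points from the mouth back under the chute (away from the robot, within about 20 degrees), z up. Below the chute all is free back to x = +85 mm, where the stand begins.
- gate_pivot (a point): Pivot of the brass gate, 190 mm above the chute's origin; axes as the chute's. A 20 mm leaf above it stops the dice; the 34 mm wide paddle hangs 50 mm below, leaning to -x (lower edge x -25, z -43 mm). Push it to +x, about 1 N, sprung: with the pushing rim 25 mm below the pivot and its face at x = +35 mm the gate is open; stop 10 mm later. The dice take about 1 s and drop at x -70 to 0 mm.
- die_a: Polished horn die, a 24 mm cube with rounded edges, 20 g, origin at its centre. It starts in the chute, resting against the gate.
- die_b: The same kind of die, origin at its centre; it starts in the chute just uphill of the other.
Mind the look-alikes: they are no part of the job. Leave any blue or yellow look-alike of the die_b alone.

How it is judged:
By the outcome, as a careful person would: the job done as asked, in the order asked, and still so for the second after the job is handed in, with the robot touching nothing.
It also fails if it takes over 51 s, if anything falls off the work surface, if the arm or the gripper's body presses on something with over 40 N, if the wrist force passes 120 N, or if a joint passes its speed limit or range.

## Working session

There is one attempt and no reset: what is moved stays moved. The work goes in short steps, Python scripts to look and compute and a tool call to move; the robot and the scene stay as the last step left them, time stands still between calls to the robot, and variables do not carry over. Pictures are saved under pics/ and viewed, at most 10 in all, crops included, and the job is handed in when it is done.

Besides the shell and the picture viewer there is one more tool, called after "Emit:" as name(argument=value, ...), one argument or row to a line, values as JSON. carry_out: Moves the arm, as the interface text tells. Its arguments: {"type":"object","properties":{"motion":{"type":"array"},"newtons":{"type":"number"}},"required":["motion"]}

```bash
ls; mkdir -p pics; cat > h.py <<'E'
import numpy as np, cv2
from rig import *
def K(n):
    c=camera_info(n); f=200/np.tan(np.radians(c['vfov'])/2); return c,f
def world(n,uv,d,st=None):
    c,f=K(n); p=np.array([(uv[0]-c['cx'])/f*d,(uv[1]-c['cy'])/f*d,d])
    if 'R' in c: return np.array(c['R']).T@(p-np.array(c['t']))
    T=np.array(c['tool_from_camera']); st=st or readout.observe()
    return np.array(st['tool_rot'])@(T[:3,:3]@p+T[:3,3])+np.array(st['position'])
def cloud(n,mask,depth,st=None):
    v,u=np.nonzero(mask&(depth>0)); d=depth[v,u]
    c,f=K(n); p=np.stack([(u-c['cx'])/f*d,(v-c['cy'])/f*d,d],1)
    if 'R' in c: return (p-np.array(c['t']))@np.array(c['R'])
    T=np.array(c['tool_from_camera']); q=p@T[:3,:3].T+T[:3,3]
    return q@np.array(st['tool_rot']).T+np.array(st['position'])
E
python3 - <<'E'
from h import *
np.set_printoptions(precision=4,suppress=True)
ims=[]
for n in ['scene','top']:
    im,d=get_image(n); ims.append(im); c,f=K(n); print(n,f,c['cx'],c['cy'],'cam pos',-np.array(c['R']).T@np.array(c['t']))
    for q in ['scoop','chute','die_a']:
        for r in silhouettes(n,q)[:3]:
            P=cloud(n,r['mask'],d); print(n,q,r['score'],r['uv'],r['mask'].sum(),P.min(0),P.max(0),np.median(P,0))
    for q in ['scoop','scoop_handle','chute','gate_pivot']:
        for r in tip_of(n,q)[:2]:
            u=np.round(r['uv']).astype(int); dd=d[np.clip(u[1],0,399),np.clip(u[0],0,639)]; print(n,'tip',q,r['score'],r['uv'],world(n,r['uv'],dd))
    cv2.imwrite(f'pics/{n}0.png',im)
print(readout.observe())
E
```

```text
pics
scene 483.4979020806452 320.06346933034763 201.06909543540368 cam pos [1.0467 0.514  0.8776]
scene scoop 0.77 [254.1, 165.8] 2386 [ 0.4083 -0.3591 -0.0038] [ 0.699  -0.0447  0.2251] [ 0.5182 -0.2857  0.0284]
scene chute 0.94 [175.2, 260.7] 15896 [ 0.5702 -0.4944 -0.0033] [0.9893 0.0378 0.3391] [ 0.8839 -0.0157  0.207 ]
scene die_a 0.52 [228.9, 231.8] 156 [ 0.6742 -0.1698 -0.0018] [ 0.7105 -0.1259  0.0288] [ 0.6992 -0.1348  0.0215]
scene die_a 0.51 [303.3, 249.2] 154 [ 0.5934 -0.0114 -0.0003] [0.6201 0.0295 0.027 ] [0.6092 0.0189 0.022 ]
scene die_a 0.44 [244.7, 199.6] 142 [ 0.701  -0.0447  0.2152] [ 0.7389 -0.0048  0.2482] [ 0.7177 -0.0211  0.2332]
scene tip scoop 0.56 [250.3, 175.5] [ 0.5385 -0.2631  0.0073]
scene tip scoop_handle 0.8 [269.2, 139.7] [ 0.4501 -0.2866  0.063 ]
scene tip gate_pivot 0.97 [254.3, 212.3] [ 0.7122 -0.0005  0.2084]
top 393.78506527058323 320.8935614187919 202.6505150453366 cam pos [0.4359 0.0085 0.965 ]
top scoop 0.58 [433.8, 221.6] 2958 [ 0.4121 -0.3347 -0.0026] [ 0.6072 -0.2043  0.0658] [ 0.5252 -0.2843  0.0089]
top chute 0.78 [339.2, 57.5] 8721 [ 0.
[... 554 characters left out ...]
5.6, 157.9] [ 0.7027 -0.0164  0.0004]
top tip gate_pivot 0.62 [330.5, 135.1] [ 0.6892 -0.0217  0.2164]
{'t': 0.8, 'q': array([-77.0332,  23.9158,  -0.5901,  92.4509,   0.2686,  63.6366,
        -3.0347]), 'joint_vel': array([-0.043 ,  0.1183, -0.0569, -0.0313,  0.1313,  0.0062,  0.0252]), 'tau': array([  0.0004, -85.0956,   0.6386, -42.6301,  -0.0488,   0.0133,
         0.    ]), 'position': array([0.1654, 0.6027, 0.2054]), 'tool_rot': array([[-0.9644,  0.2646,  0.    ],
       [ 0.2646,  0.9644, -0.    ],
       [-0.    , -0.    , -1.    ]]), 'force': array([ 1.0518, -0.156 , -0.207 ]), 'ft_torque': array([-0.0259,  0.0118,  0.0397]), 'grasp_force': 0.0, 'gripper_width': 0.9988747508705724}
```

```bash
python3 - <<'E'
import cv2,numpy as np
a=cv2.imread('pics/scene0.png')[60:340,120:440];b=cv2.imread('pics/top0.png')[40:320,230:550]
cv2.imwrite('pics/ab.png',cv2.resize(np.vstack([a,b])[:, :],None,fx=1.07,fy=1.07) if 0 else cv2.resize(np.hstack([a,b]),(800,350)))
E
```

```text
(no output)
```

View pics/ab.png

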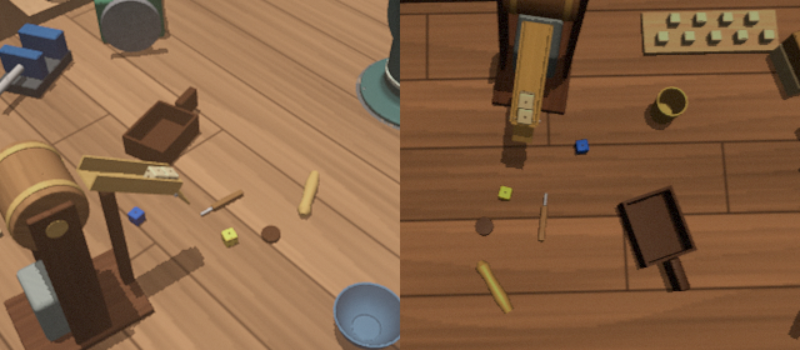

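The left half (scene) and right half (top) show the scoop to the right in front of the chute, with its handle towards the robot and slightly right. The two horn dice sit at the mouth (top about 331,116 and 331,132). The blue and yellow dice on the counter are look-alikes.

```bash
python3 - <<'E'
from h import *
np.set_printoptions(precision=4,suppress=True)
for n in ['top','scene']:
    im,d=get_image(n); P=cloud(n,np.ones(d.shape,bool),d)
    S=P[(P[:,0]>.38)&(P[:,0]<.63)&(P[:,1]>-.37)&(P[:,1]<-.18)]
    R=S[(S[:,2]>.044)&(S[:,2]<.054)]; H=S[(S[:,2]>.057)&(S[:,2]<.09)]
    print(n,'rim',len(R),cv2.minAreaRect((R[:,:2]*1000).astype(np.float32)),'h',len(H),cv2.minAreaRect((H[:,:2]*1000).astype(np.float32)),np.median(H[:,2]),'mean',H.mean(0), 'rimz',np.median(R[:,2]))
    C=P[(P[:,0]>.64)&(P[:,0]<.86)&(P[:,1]>-.12)&(P[:,1]<.06)&(P[:,2]>.14)]
    # channel slices along x
    for x in np.arange(.66,.84,.02):
        s=C[(abs(C[:,0]-x)<.004)]
        if len(s)>5: print(' x%.2f'%x,len(s),'y',np.percentile(s[:,1],[1,99]),'z',np.percentile(s[:,2],[1,50,99]), 'ymid',np.percentile(s[:,1],[1,99]).mean())
    print('low x pts',C[np.argsort(C[:,0])[:12:2]])
E
```

```text
top rim 604 ((505.69940185546875, -280.0694274902344), (188.7954559326172, 101.49347686767578), 17.628740310668945) h 237 ((442.4160461425781, -298.9381103515625), (61.419132232666016, 20.147491455078125), 17.738325119018555) 0.06141710687587195 mean [ 0.4423 -0.2987  0.0613] rimz 0.04966870584623338
 x0.68 111 y [-0.0383  0.001 ] z [0.1504 0.1627 0.2146] ymid -0.018683929122753937
 x0.70 106 y [-0.0425  0.0047] z [0.1914 0.2216 0.2282] ymid -0.018923112459400863
 x0.72 103 y [-0.0461 -0.0016] z [0.2039 0.2353 0.2412] ymid -0.023853755023147058
 x0.74 123 y [-0.0497 -0.0039] z [0.2176 0.2241 0.2555] ymid -0.02676736122457518
 x0.76 126 y [-0.0531 -0.0081] z [0.2317 0.2388 0.2698] ymid -0.030590308216081327
 x0.78 132 y [-0.0565 -0.0121] z [0.2454 0.2526 0.2832] ymid -0.034276374385078315
 x0.80 139 y [-0.0599 -0.0142] z [0.2611 0.2667 0.2962] ymid -0.03703212517744615
 x0.82 75 y [-0.0966 -0.0225] z [0.2742 0.2801 0.3001] ymid -0.05952594063082322
low x pts [[ 0.6698 -0.0308  0.1489]
 [ 0.6716 -0.0286  0.1504]
 [ 0.6719 -0.0222  0.1501]
 [ 0.672  -0.0244  0.1495]
 [ 0.6723 -0.0158  0
[... 463 characters left out ...]
0.2284] ymid -0.021255235862835564
 x0.72 147 y [-0.0484 -0.0011] z [0.2051 0.2323 0.2413] ymid -0.024701984843986995
 x0.74 118 y [-0.0516 -0.0041] z [0.2173 0.2384 0.2558] ymid -0.02782258356424254
 x0.76 122 y [-0.0549 -0.0074] z [0.2336 0.2527 0.2706] ymid -0.03116026590392577
 x0.78 136 y [-0.0585 -0.0112] z [0.2222 0.2646 0.2844] ymid -0.03485412956254862
 x0.80 371 y [-0.0616 -0.015 ] z [0.1415 0.2286 0.295 ] ymid -0.03830741856313938
 x0.82 44 y [-0.0833 -0.0192] z [0.2728 0.2779 0.2983] ymid -0.051232157709356047
low x pts [[ 0.6686 -0.032   0.1506]
 [ 0.6695 -0.0218  0.1474]
 [ 0.6718 -0.0246  0.1529]
 [ 0.6731 -0.0259  0.156 ]
 [ 0.6743 -0.0062  0.1519]
 [ 0.6756 -0.0074  0.155 ]]
```

Emit:
carry_out(
  motion=[
    [[-0.333,-0.29,0,0,0,0,1],[-0.333,-0.29,0,0,0,0,1],[-0.333,-0.29,0,0,0,0,1],[-0.333,-0.29,0,0,0,0,1],[-0.333,-0.29,0,0,0,0,1],[-0.333,-0.29,0,0,0,0,1],[-0.333,-0.29,0,0,0,0,1],[-0.333,-0.29,0,0,0,0,1],[-0.154,-0.433,0,0,0,0,1],[-0.154,-0.433,0,0,0,0,1],[-0.154,-0.433,0,0,0,0,1],[-0.154,-0.433,0,0,0,0,1]],
  ],
)

```text
t: 2.4
position: [0.4162, 0.0279, 0.2058]
tool_rot: [[-0.964, 0.264, 0.001], [0.264, 0.964, 0.0], [-0.001, 0.001, -1.0]]
force: [0.8, -0.1, -0.4]
gripper_width: 0.999
grasp_force: 0.0
```

Emit:
carry_out(
  motion=[
    [[-0.154,-0.433,0,0,0,0,1],[-0.154,-0.433,0,0,0,0,1],[-0.154,-0.433,0,0,0,0,1],[-0.154,-0.433,0,0,0,0,1],[-0.154,-0.433,0,0,0,0,1],[-0.154,-0.433,0,0,0,0,1],[0,0,0,0,0,0.029,1],[0,0,0,0,0,0.029,1],[0,0,0,0,0,0.029,1],[0,0,0,0,0,0.029,1],[0,0,0,0,0,0.029,1],[0,0,0,0,0,0.029,1]],
  ],
)

```text
t: 3.9
position: [0.4408, -0.3003, 0.2056]
tool_rot: [[-0.203, 0.979, 0.0], [0.979, 0.203, -0.0], [-0.0, 0.0, -1.0]]
force: [0.1, 0.0, -0.0]
gripper_width: 1.003
grasp_force: 0.0
```

Emit:
carry_out(
  motion=[
    [[0,0,0,0,0,0.029,1],[0,0,0,0,0,0.029,1],[0,0,0,0,0,0.029,1],[0,0,0,0,0,0.029,1],[0,0,0,0,0,0.029,1],[0,0,0,0,0,0.029,1],[0,0,0,0,0,0.029,1],[0,0,0,0,0,0.029,1],[0,0,0,0,0,0,1]],
  ],
)

```text
t: 5.03
position: [0.4408, -0.3003, 0.2055]
tool_rot: [[0.948, 0.318, -0.0], [0.318, -0.948, -0.0], [-0.0, 0.0, -1.0]]
force: [0.4, 0.8, 0.3]
gripper_width: 0.998
grasp_force: 0.0
```

```bash
python3 - <<'E'
from h import *
st=readout.observe(); im,d=get_image('wrist'); P=cloud('wrist',np.ones(d.shape,bool),d,st)
m=(P[:,0]>.36)&(P[:,0]<.63)&(P[:,1]>-.37)&(P[:,1]<-.18)
S=P[m];H=S[(S[:,2]>.056)&(S[:,2]<.075)];R=S[(S[:,2]>.044)&(S[:,2]<.054)]
for A in (H,R):
    if len(A)>5: print(len(A),cv2.minAreaRect((A[:,:2]*1000).astype(np.float32)),np.median(A[:,2]))
cv2.imwrite('pics/w1.png',im)
E
```

```text
1272 ((440.97906494140625, -299.5495300292969), (62.053794860839844, 19.947826385498047), 17.290054321289062) 0.061769887728442996
3746 ((531.041748046875, -271.5596008300781), (131.69189453125, 100.29525756835938), 17.219755172729492) 0.05007730469870364
```

View pics/w1.png

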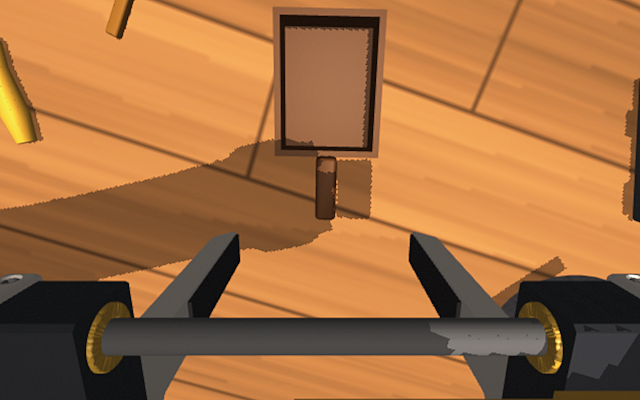

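The wrist picture shows the handle (326,187) between the open fingers, with the scoop body above it at about (330,85).

Emit:
carry_out(
  motion=[
    [[-0.012,0,0.19,0,0,0.0033,1],[0,0,0.19,0,0,0,1],[0,0,0.19,0,0,0,1],[0,0,0.19,0,0,0,1],[0,0,0.19,0,0,0,1],[0,0,0.19,0,0,0,1],[0,0,0.19,0,0,0,1],[0,0,0.19,0,0,0,1],[0,0,0,0,0,0,1]],
  ],
)

```text
t: 6.2
position: [0.4387, -0.3005, 0.0223]
tool_rot: [[0.954, 0.301, -0.002], [0.301, -0.954, 0.001], [-0.001, -0.001, -1.0]]
force: [0.1, -0.2, -0.0]
gripper_width: 1.004
grasp_force: 0.0
```

Emit:
carry_out(
  motion=[
    [[0,0,0,0,0,0,-1],[0,0,0,0,0,0,-1],[0,0,0,0,0,0,-1],[0,0,0,0,0,0,-1],[0,0,0,0,0,0,-1],[0,0,0,0,0,0,-1],[0,0,0,0,0,0,-1],[0,0,0,0,0,0,-1]],
  ],
  newtons=45,
)

```text
t: 7.2
position: [0.4394, -0.3009, 0.0231]
tool_rot: [[0.955, 0.297, 0.0], [0.297, -0.955, -0.0], [0.0, 0.0, -1.0]]
force: [-0.7, 0.5, 1.6]
gripper_width: 0.212
grasp_force: 45.0
```

Emit:
carry_out(
  motion=[
    [[0,0,-0.1,0,0,0,-1],[0,0,-0.2,0,0,0,-1],[0,0,-0.25,0,0,0,-1],[0,0,-0.25,0,0,0,-1],[0,0,-0.158,0,0,0,-1],[0,0,0,0,0,0.0147,-1],[0,0,0,0,0,0.02,-1],[0,0,0,0,0,0.02,-1],[0,0,0,0,0,0.02,-1],[0,0,0,0,0,0,-1]],
  ],
)

```text
t: 8.45
position: [0.4392, -0.3006, 0.1381]
tool_rot: [[0.986, -0.166, -0.001], [-0.166, -0.986, -0.0], [-0.001, 0.0, -1.0]]
force: [0.9, -0.6, -2.5]
gripper_width: 0.211
grasp_force: 45.0
```

Emit:
carry_out(
  motion=[
    [[-0.032,-0.1,0,0,0,0,-1],[-0.032,-0.25,0,0,0,0,-1],[-0.032,-0.333,0,0,0,0,-1],[-0.032,-0.333,0,0,0,0,-1],[-0.032,-0.333,0,0,0,0,-1],[-0.032,-0.333,0,0,0,0,-1],[-0.032,-0.333,0,0,0,0,-1],[-0.034,-0.333,0,0,0,0,-1],[0,-0.216,0,0,0,0,-1],[0,-0.1,0,0,0,0,-1],[0,0,0,0,0,0,-1],[0,0,0,0,0,0,-1]],
  ],
)

```text
t: 9.95
position: [0.4618, 0.0185, 0.1381]
tool_rot: [[0.986, -0.167, 0.0], [-0.167, -0.986, -0.0], [0.0, 0.0, -1.0]]
force: [-0.5, 0.2, -1.5]
gripper_width: 0.211
grasp_force: 45.0
```

```bash
python3 - <<'E'
from h import *
np.set_printoptions(precision=4,suppress=True)
st=readout.observe(); print(st['position'],st['tool_rot'][:,0])
a=np.radians(-9.6); X=np.array([np.cos(a),np.sin(a)]);Y=np.array([-X[1],X[0]]); piv=np.array([.697,-.0202])
ims=[]
for n in ['scene','top']:
    im,d=get_image(n); ims.append(im); P=cloud(n,np.ones(d.shape,bool),d)
    L=np.c_[(P[:,:2]-piv)@X,(P[:,:2]-piv)@Y,P[:,2]]
    S=L[(L[:,0]>-.30)&(L[:,0]<-.045)&(abs(L[:,1])<.09)]
    R=S[(S[:,2]>.155)&(S[:,2]<.172)&(S[:,0]>-.21)]
    print(n,'rim',len(R),cv2.minAreaRect((R[:,:2]*1000).astype(np.float32)))
    A=np.c_[R[:,:2],np.ones(len(R))]; print(' plane',np.linalg.lstsq(A,R[:,2],rcond=None)[0],np.median(R[:,2]))
    G=L[(abs(L[:,0])<.04)&(abs(L[:,1])<.012)&(L[:,2]>.12)&(L[:,2]<.19)]
    if len(G): print(' paddle',np.percentile(G,[1,50,99],axis=0))
a=ims[0][60:340,120:440];b=ims[1][40:320,230:550]
cv2.imwrite('pics/c.png',cv2.resize(np.hstack([a,b]),(800,350)))
E
```

```text
[0.4618 0.0185 0.1381] [ 0.9859 -0.1674  0.0001]
scene rim 941 ((-142.91188049316406, -1.633270263671875), (105.49385070800781, 133.7243194580078), 89.30907440185547)
 plane [-0.0017 -0.0012  0.1623] 0.1636523550733377
 paddle [[-0.0268 -0.0103  0.1481]
 [-0.0212  0.0038  0.1578]
 [-0.0111  0.0115  0.1754]]
top rim 335 ((-112.89988708496094, 0.40731048583984375), (99.90573120117188, 74.96031188964844), 89.78579711914062)
 plane [-0.0024 -0.0019  0.164 ] 0.16467641397690722
 paddle [[-0.0246 -0.0118  0.1473]
 [-0.0154 -0.0001  0.1649]
 [-0.0064  0.0117  0.1811]]
```

View pics/c.png

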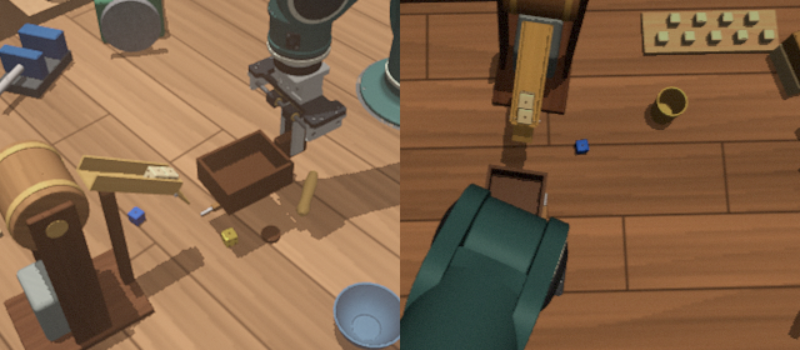

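Scene (left half) shows the scoop held level in front of the mouth, at about (245,165). Top (right half) shows it in line with the chute, and both dice are still at the gate (525,108).

Emit:
carry_out(
  motion=[
    [[0.08,0,0,0,0,0,-1],[0.08,0,0,0,0,0,-1],[0.08,0,0,0,0,0,-1],[0.08,0,0,0,0,0,-1],[0.08,0,0,0,0,0,-1],[0.08,0,0,0,0,0,-1],[0.08,0,0,0,0,0,-1],[0.08,0,0,0,0,0,-1],[0.08,0,0,0,0,0,-1],[0.08,0,0,0,0,0,-1],[0.08,0,0,0,0,0,-1],[0.075,0,0,0,0,0,-1]],
  ],
)

```text
t: 11.55
position: [0.5756, 0.0004, 0.138]
tool_rot: [[0.986, -0.166, -0.0], [-0.166, -0.986, -0.0], [-0.0, 0.0, -1.0]]
force: [-0.7, 0.1, -2.6]
gripper_width: 0.211
grasp_force: 45.0
```

Emit:
carry_out(
  motion=[
    [[0,0,0,0,0,0,-1],[0,0,0,0,0,0,-1],[0,0,0,0,0,0,-1],[0,0,0,0,0,0,-1],[0,0,0,0,0,0,-1],[0,0,0,0,0,0,-1],[0,0,0,0,0,0,-1],[0,0,0,0,0,0,-1],[0,0,0,0,0,0,-1],[0,0,0,0,0,0,-1],[0,0,0,0,0,0,-1],[0,0,0,0,0,0,-1]],
  ],
)

```text
t: 13.05
position: [0.5751, 0.0005, 0.1381]
tool_rot: [[0.986, -0.166, 0.0], [-0.166, -0.986, -0.0], [0.0, 0.0, -1.0]]
force: [-0.3, 0.9, -3.5]
gripper_width: 0.211
grasp_force: 45.0
```

```bash
python3 - <<'E'
from h import *
im,d=get_image('scene'); print([(r['score'],r['uv']) for r in search_frame('scene','die_a')])
a=im[80:280,160:400]
b,_=get_image('wrist'); b=b[0:240,160:480]
cv2.imwrite('pics/d.png',np.hstack([cv2.resize(a,(420,350)),cv2.resize(b,(380,350))]))
E
```

```text
[(0.73, [277.2, 218.4]), (0.64, [227.4, 231.3]), (0.57, [303.8, 248.4]), (0.56, [287.5, 210.6])]
```

View pics/d.png

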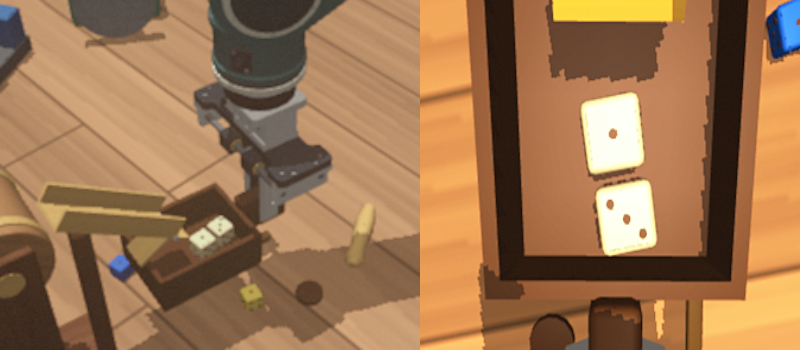

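The left half (scene) and right half (wrist) show both horn dice on the scoop floor, at (613,133) and (627,217), and the chute empty. Next I draw the scoop back and return it.

Emit:
carry_out(
  motion=[
    [[-0.03,0,0,0,0,0,-1],[-0.06,0,0,0,0,0,-1],[-0.085,0,0,0,0,0,-1],[-0.1,0,0,0,0,0,-1],[-0.1,0,0,0,0,0,-1],[-0.1,0,0,0,0,0,-1],[-0.1,0,0,0,0,0,-1],[-0.1,0,0,0,0,0,-1],[-0.1,0,0,0,0,0,-1],[-0.09,0,0,0,0,0,-1],[-0.06,0,0,0,0,0,-1],[-0.03,0,0,0,0,0,-1]],
  ],
)

```text
t: 14.7
position: [0.4618, 0.0198, 0.1381]
tool_rot: [[0.986, -0.166, 0.0], [-0.166, -0.986, 0.0], [0.0, -0.0, -1.0]]
force: [-0.4, -0.0, -2.4]
gripper_width: 0.213
grasp_force: 45.0
```

Emit:
carry_out(
  motion=[
    [[0.022,0.05,0,0,0,0,-1],[0.022,0.12,0,0,0,0,-1],[0.022,0.2,0,0,0,0,-1],[0.022,0.28,0,0,0,0,-1],[0.022,0.33,0,0,0,0,-1],[0.022,0.345,0,0,0,0,-1],[0.022,0.33,0,0,0,0,-1],[0.022,0.33,0,0,0,0,-1],[0.022,0.28,0,0,0,0,-1],[0.022,0.2,0,0,0,0,-1],[0.022,0.12,0,0,0,0,-1],[0.02,0.07,0,0,0,0,-1]],
  ],
)

```text
t: 16.2
position: [0.4392, -0.3017, 0.138]
tool_rot: [[0.986, -0.168, -0.0], [-0.168, -0.986, -0.001], [-0.0, 0.001, -1.0]]
force: [-0.0, 0.1, -1.9]
gripper_width: 0.209
grasp_force: 45.0
```

Emit:
carry_out(
  motion=[
    [[0,0,0,0,0,-0.006,-1],[0,0,0,0,0,-0.012,-1],[0,0,0,0,0,-0.015,-1],[0,0,0,0,0,-0.015,-1],[0,0,0,0,0,-0.014,-1],[0,0,0,0,0,-0.008,-1],[0,0,0,0,0,-0.0047,-1],[0,0,0,0,0,0,-1],[0,0,0,0,0,0,-1]],
  ],
)

```text
t: 17.32
position: [0.44, -0.2997, 0.138]
tool_rot: [[0.955, 0.297, -0.0], [0.297, -0.955, -0.0], [-0.0, 0.0, -1.0]]
force: [0.3, 1.3, -2.8]
gripper_width: 0.213
grasp_force: 45.0
```

Emit:
carry_out(
  motion=[
    [[0,0,0.05,0,0,0,-1],[0,0,0.1,0,0,0,-1],[0,0,0.15,0,0,0,-1],[0,0,0.15,0,0,0,-1],[0,0,0.15,0,0,0,-1],[0,0,0.13,0,0,0,-1],[0,0,0.1,0,0,0,-1],[0,0,0.06,0,0,0,-1],[0,0,0.03,0,0,0,-1],[0,0,0.02,0,0,0,-1],[0,0,0.014,0,0,0,-1],[0,0,0,0,0,0,-1]],
  ],
)

```text
t: 18.82
position: [0.4401, -0.2998, 0.0237]
tool_rot: [[0.955, 0.298, 0.0], [0.298, -0.955, -0.0], [0.0, 0.0, -1.0]]
force: [-0.4, 0.5, -3.5]
gripper_width: 0.21
grasp_force: 45.0
```

Emit:
carry_out(
  motion=[
    [[0,0,0.006,0,0,0,-1],[0,0,0,0,0,0,-1],[0,0,0,0,0,0,-1]],
  ],
)

```text
t: 19.2
position: [0.4401, -0.2999, 0.0231]
tool_rot: [[0.955, 0.297, 0.0], [0.297, -0.955, -0.0], [0.0, 0.0, -1.0]]
force: [-1.5, 1.3, 4.8]
gripper_width: 0.208
grasp_force: 45.0
```

Emit:
carry_out(
  motion=[
    [[0,0,0,0,0,0,0],[0,0,0,0,0,0,1],[0,0,0,0,0,0,1],[0,0,0,0,0,0,1],[0,0,0,0,0,0,1],[0,0,0,0,0,0,1],[0,0,0,0,0,0,1]],
  ],
)

```text
t: 20.08
position: [0.44, -0.2998, 0.0229]
tool_rot: [[0.955, 0.298, 0.0], [0.298, -0.955, -0.0], [-0.0, 0.0, -1.0]]
force: [0.4, -0.6, 0.2]
gripper_width: 0.916
grasp_force: 0.0
```

Emit:
carry_out(
  motion=[
    [[0,0,-0.1,0,0,0,1],[0,0,-0.2,0,0,0,1],[0,0,-0.3,0,0,0,1],[0,0,-0.3,0,0,0,1],[0,0,-0.3,0,0,0,1],[0,0,-0.3,0,0,0,1],[0,0,0,0,0,0,1],[0,0,0,0,0,0,1]],
  ],
)

```text
t: 21.08
position: [0.4398, -0.2995, 0.2027]
tool_rot: [[0.955, 0.298, 0.0], [0.298, -0.955, 0.0], [0.0, -0.0, -1.0]]
force: [-1.2, 0.4, 0.4]
gripper_width: 0.998
grasp_force: 0.0
```

```bash
python3 - <<'E'
from h import *
st=readout.observe(); im,d=get_image('wrist'); P=cloud('wrist',np.ones(d.shape,bool),d,st)
m=(P[:,0]>.36)&(P[:,0]<.63)&(P[:,1]>-.37)&(P[:,1]<-.18)
S=P[m];H=S[(S[:,2]>.056)&(S[:,2]<.075)];R=S[(S[:,2]>.044)&(S[:,2]<.054)]
for A in (H,R): print(len(A),cv2.minAreaRect((A[:,:2]*1000).astype(np.float32)),np.median(A[:,2]))
A=np.c_[R[:,:2],np.ones(len(R))]; print(np.linalg.lstsq(A,R[:,2],rcond=None)[0], st['gripper_width'],st['position'])
cv2.imwrite('pics/w2.png',im)
E
```

```text
1310 ((441.38897705078125, -297.51953125), (61.95293045043945, 19.55942726135254), 16.865631103515625) 0.061824052573431695
3878 ((531.4185791015625, -269.63262939453125), (131.93319702148438, 100.59569549560547), 17.231708526611328) 0.050085614543953674
[-0.00118861  0.00042044  0.05055661] 0.9980229183194546 [ 0.43982878 -0.29948838  0.20268117]
```

View pics/w2.png

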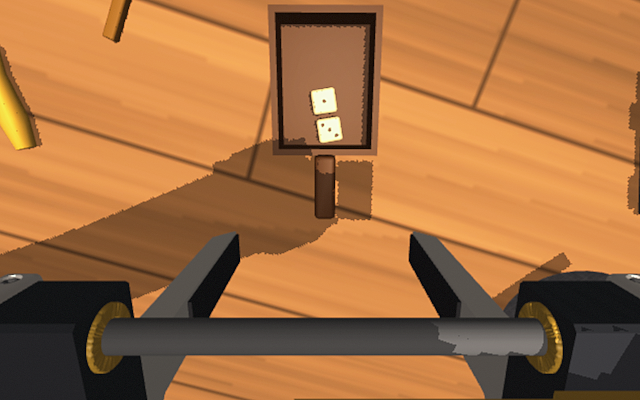

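The scoop stands flat within 2 mm of where it was found, with both dice in it at (323,101) and (329,130). The gripper is open and clear.

```bash
python3 -c "
from rig import order; print(order.close_job())"
```

```text
the job is handed in; nothing more can be done
None
```

Job handed in at about 21 s: both horn dice are in the scoop, which stands flat within about 2 mm of where I found it, with the gripper open and clear of it.

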